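# Find the concealed catch in a slatted box top and press it

### The arm

A 7-joint arm with a two-finger parallel gripper is mounted at the origin on a cart in front of the work surface, level with it; the furniture and walls round the work are solid. World frame = base frame: x ahead of the robot, y to its left, z up, the work surface at z = 0. Lengths are in mm, angles in rad, forces in N, time in s.
With the tool pointing down it reaches from about 425 to 925 mm from the base axis. Payload 6.8 kg.
Tool frame: the origin (TCP) lies midway between the tips of the shut fingers; the grasp point (between the pads) lies 19 mm behind it; z points along the fingers, y is the direction in which the jaws open and shut (so a half turn about z gives the same grasp; the last joint's range is limited). The gripper opens to 85 mm and grips with 20 to 120 N. Pads are 22 mm wide; open, the fingers measure 114 mm over their backs; the gripper's body (76 mm by 85 mm) begins 54 mm behind the grasp point. The pads swing forward as they close: fully open they stand 13 mm farther back than shut.
Start: joints at [1.233, 0.477, 0.022, 1.555, -0.011, 1.109, -0.083], TCP at [153.761, -657.271, 231.308] pointing down, gripper open.
Joint ranges: [-2.96, 2.96], [-0.34, 2.1], [-1.41, 1.46], [0.24, 2.44], [-1.37, 4.51], [0.17, 1.92], [-2.96, 2.96]. Speed limits (rad/s): [2.39, 2.39, 3.14, 3.14, 3.14, 3.14, 3.14].

### API

Orientations are given as a unit quaternion [x, y, z, w].
In Python, from cell import robot, optics gives the robot as it stands.
- The arm moves only by the shell command python3 -m handwheel 'ROWS' [OPENING] [FORCE]. ROWS is JSON, a list of rows, each a list of 6 numbers: the shift along the tool's x, y, z in cm, then the turn, a rotation vector about the tool's x, y, z in degrees. A call has 1 to 20 rows; each row shifts and turns the pose as measured when the row begins, along the tool's axes as they then stand; what a row does not reach is not made up. A row lasts 1/8 s, in which the tool goes at most 62.5 mm and 10.7 degrees, less where a joint would pass 70% of its speed; a pose out of reach is approached as far as the arm can. A call with a gripper value outside its range is refused whole. OPENING is the closure, from 0 (fully open) to 1 (shut), set as the call begins (- or left out, the last holds). The fingers move at their own pace and stop on an object; FORCE is the grip in N (left out, the last holds). Time passes only in rows, so rows that do not move let the fingers close. It gives the time, the measured TCP pose, the force and the opening at its end, in the units of the state.
- robot.sense(): the state, without advancing time (a new reading comes with each control period).
- optics.camera(name): name is "scene" or "top" or "wrist"; returns the picture (400x640x3 uint8, red, green, blue); there is no depth.
- optics.calibration(name): a dict with "mtx" (3x3 intrinsics, pixels), "R" (3x3) and "t" (3): a world point X has camera coordinates R X + t. Camera axes: x right, y down, z forward; pixel columns grow to the right and rows downward; lengths in mm; the calibration is good to about 2 mm. A picture is of the moment at which its call begins: read the wrist's pose just before it. calibration takes no time and is no camera call; for the wrist camera it gives the pose at the moment of the call.
- robot.job_done(): hands the job in, once; it reports no verdict.
The state is a dict: "t": time; "qpos": joint angles; "dq": joint speeds; "tau": joint torques, N m; "tool_pos": TCP position; "ee_rot": TCP orientation; "contact_force": force on the tool from outside, world axes, zero at the start; "moment": the same for the moment, N m; "grip_width": finger opening in mm.
Only numpy, scipy, OpenCV 4.12 (cv2) and the standard library are available. Lean on these libraries where they do the work, as an engineer would, in place of code of your own. Each camera call takes 0.05 s, during which the arm holds its last target. There are 200 camera calls.

### The job

One of the five slats in the top of the wooden tea box is a concealed push catch, a hair lower than its neighbours. Feel for it with the fingertips and press it fully home, so that the drawer comes ajar, then withdraw clear. Do not press with great force anywhere, do not push or pull the drawer itself, and leave the shaker, the mug and the jar standing where they are.

Things in the scene. Friction and masses are not known exactly. Their poses are not given: they have to be found in the camera images.
- tea_box: Fixed tea organiser of pale wood, 150 mm (x) by 240 mm (y) by 85 mm high, on the worktop. Origin: centre of its underside, at worktop height; z up; -x is the front with the drawer, +x the back. Its flat top has a pale frame round a panel of five darker slats, side by side along the box's y.
- panel (a point): Centre of the slatted panel, at the height of the frame and solid slats (85 mm above the worktop). Slats: 82 mm long (box x), 40 mm wide (box y), centres at box y = -84, -42, 0, +42, +84 mm. Four are solid and immovable, level with the frame. The fifth, at any of the five places, is the catch: same size and wood, its top 2 mm lower. Find it by looking or feeling.
- drawer: The handle-less drawer in the box's front: face 212 mm wide, 10 to 50 mm above the worktop, flush when shut. Its origin coincides with the box's origin when shut and moves with it toward the box's -x: geared to the catch, it comes out four times the catch's travel, about 24 mm with the catch fully home. To be opened by the catch only, not touched.
- catch (a joint): How far the catch slat has been pushed straight down, in m: 0 at the start, 0.006 at its stop (its top is then 77 mm above the worktop). It begins to move at about 3 to 4 N, has no return spring and stays where it is left. A fingertip must fit within the 40 mm width of the slat to push it; press near its middle.
- spice_shaker: Loose spice jar with red cap, 45 mm diameter, 106 mm high, beside the box's +y end. Origin: centre of its underside. Bystander.
- yellow_mug: Loose yellow mug, 83 mm wide (119 mm with the handle), 92 mm high, beside the box's -y end. Origin: centre of its underside. Bystander.
- spread_jar: Loose jar with red lid, 63 mm diameter, 86 mm high, behind the box (+x). Origin: centre of its underside. Bystander.

How it is judged (in metres and radians):
On the way:
1. the catch is pressed home by the fingers (value of joint catch above 0.0045 m and contact force between the fingers and anything else above 0.5 N), for 0.1 s.
At the end, for the whole second after the job is handed in: The catch stands at least 4.5 mm down (of 6 mm), the drawer at least 17 mm out, and the shaker, mug and jar stand upright and still within 15 mm of where they were (value of joint catch above 0.0045 m and x of drawer in the frame of tea_box below -0.017 m and distance of each of spice_shaker, yellow_mug, spread_jar from where it was at the start of the episode below 0.015 m and angle between each of spice_shaker, yellow_mug, spread_jar's own z axis and vertical below 0.2 rad and linear speed of each of spice_shaker, yellow_mug, spread_jar below 0.02 m/s); the robot touches nothing.
It fails at once if a bystander (shaker, mug or jar) was shifted more than 15 mm, lifted or tipped (distance of any of spice_shaker, yellow_mug, spread_jar from where it was at the start of the episode above 0.015 m or angle between any of spice_shaker, yellow_mug, spread_jar's own z axis and vertical above 0.3 rad).
It fails at once if the drawer itself was pushed or pulled by the robot (contact force between any of the fingers, the arm and drawer above 2 N).
It fails at once if the fingers pressed on something with great force (more than 60 N) (contact force between the fingers and anything else above 60 N).
It also fails if it takes over 45 s, if anything falls off the work surface, if the arm or the gripper's body presses on something with over 40 N, if the wrist force passes 120 N, or if a joint passes its speed limit or range.

## Working session

There is one attempt and no reset: what is moved stays moved. The work goes in short steps, Python scripts to look and compute and a shell command to move; the robot and the scene stay as the last step left them, time stands still between calls to the robot, and variables do not carry over. Pictures are saved under pics/ and viewed, about 8 in all and at most 12, crops included, and the job is handed in when it is done.

```bash
mkdir -p pics; ls; python3 - <<'E'
from cell import robot, optics
import cv2
s=robot.sense();print(s)
for n in("scene","top"):
    cv2.imwrite(f"pics/{n}0.png",cv2.cvtColor(optics.camera(n),cv2.COLOR_RGB2BGR)); print(n,optics.calibration(n))
E
```

```text
pics
{'t': 0.0, 'qpos': array([ 1.23287722,  0.47780364,  0.02234669,  1.55642101, -0.01151533,
        1.10932214, -0.08309837]), 'dq': array([-5.18005647e-04,  5.98604482e-05,  5.76793659e-04, -5.97312808e-04,
       -2.58167620e-04,  1.10132752e-04,  6.42806710e-04]), 'tau': array([ 2.70537821e-04, -5.96452045e+01,  1.60841949e+00, -2.81199610e+01,
        1.25552362e-02,  9.17872967e-03, -1.61556965e-06]), 'tool_pos': array([ 153.61930423, -656.68695156,  230.33633477]), 'ee_rot': array([ 9.93404141e-01,  1.14662020e-01, -1.66662993e-04, -8.97661910e-04]), 'contact_force': array([0.14485997, 0.09417181, 0.17087969]), 'moment': array([ 0.00219306,  0.02761345, -0.00734025]), 'grip_width': 85.09515965528796}
scene {'mtx': array([[463.2334024 ,   0.        , 314.33898676],
       [  0.        , 463.2334024 , 204.5332059 ],
       [  0.        ,   0.        ,   1.        ]]), 'R': array([[ 1.64240104e-01,  9.86420329e-01, -3.49906031e-04],
       [ 5.54629177e-01, -9.26397167e-02, -8.26924639e-01],
       [-8.15727690e-01,  1.35620121e-01, -5.62312652e-01]]), 't': array([-128.2114636 , -247.1647974 , 1534.02102346])}
top {'mtx': array([[382.14702811,   0.        , 316.85274038],
       [  0.        , 382.14702811, 202.05775578],
       [  0.        ,   0.        ,   1.        ]]), 'R': array([[-0.01989108, -0.99979615,  0.00346354],
       [-0.99326169,  0.01936523, -0.11426376],
       [ 0.1141734 , -0.00571303, -0.99344441]]), 't': array([ 38.50840301, 558.11995922, 849.65006101])}
```

View pics/top0.png

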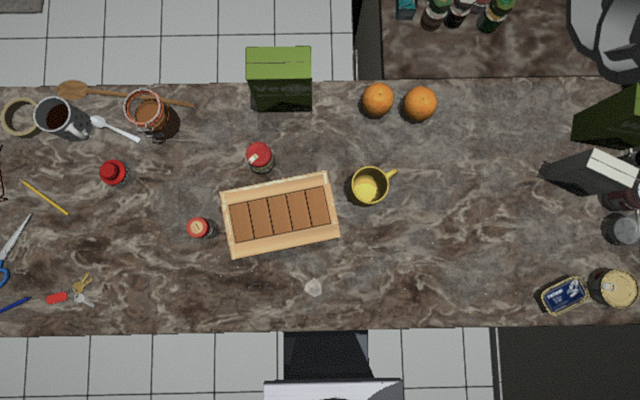

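View pics/scene0.png

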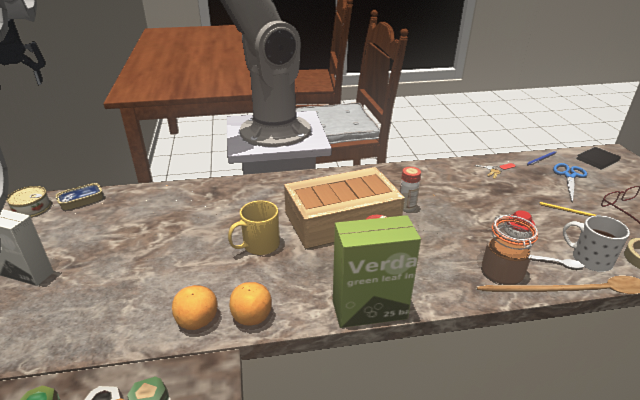

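The top view shows the box around (280,215), with the slats from about (232,215) to (328,205). The shaker is at (198,228), the jar at (260,155) and the mug at (370,185). The scene view is from behind. Next I'll segment the slats and make an enlarged crop.

```bash
cat > h.py <<'E'
import numpy as np, cv2
from cell import robot, optics
def topix(c,P):
    q=(np.atleast_2d(P)@c["R"].T+c["t"])@c["mtx"].T
    return q[:,:2]/q[:,2:]
def back(c,uv,z):
    uv=np.atleast_2d(uv).astype(float)
    d=np.c_[uv,np.ones(len(uv))]@np.linalg.inv(c["mtx"]).T@c["R"]; C=-c["R"].T@c["t"]
    return C+d*((z-C[2])/d[:,2:])
E
python3 - <<'E'
from h import *
c=optics.calibration("top"); print("cam",-c["R"].T@c["t"])
im=cv2.imread("pics/top0.png"); hsv=cv2.cvtColor(im,cv2.COLOR_BGR2HSV)
print(hsv[215,255],hsv[215,236],hsv[250,260])
m=((hsv[...,0]<20)&(hsv[...,1]>110)&(hsv[...,2]<175)&(hsv[...,2]>50)).astype(np.uint8)
roi=np.zeros_like(m); roi[180:250,225:338]=1; m=cv2.morphologyEx(m*roi,cv2.MORPH_CLOSE,np.ones((5,5)))
n,l,st,ce=cv2.connectedComponentsWithStats(m); k=1+st[1:,4].argmax(); print(st[k])
cn,_=cv2.findContours((l==k).astype(np.uint8),0,1); P=np.vstack([x[:,0] for x in cn])
W=back(c,P,85)[:,:2].astype(np.float32); r=cv2.minAreaRect(W); print(r, cv2.boxPoints(r))
a=cv2.resize(im[165:265,210:345],None,fx=5.5,fy=5.5,interpolation=cv2.INTER_CUBIC)
cv2.imwrite("pics/topc.png",a)
s=cv2.imread("pics/scene0.png")
cv2.imwrite("pics/scenec.png",cv2.resize(s[165:245,280:410],None,fx=6,fy=6,interpolation=cv2.INTER_CUBIC))
E
```

```text
cam [458.11771285  32.54650545 907.71961437]
[ 14 140 151] [ 12 128 155] [ 20  91 204]
[ 229  186  102   57 3703]
((528.8861083984375, 109.48480987548828), (83.48172760009766, 209.07925415039062), 10.609881401062012) [[468.61093    204.55182   ]
 [507.10678     -0.95292664]
 [589.16125     14.417801  ]
 [550.6654     219.92255   ]]
```

View pics/topc.png

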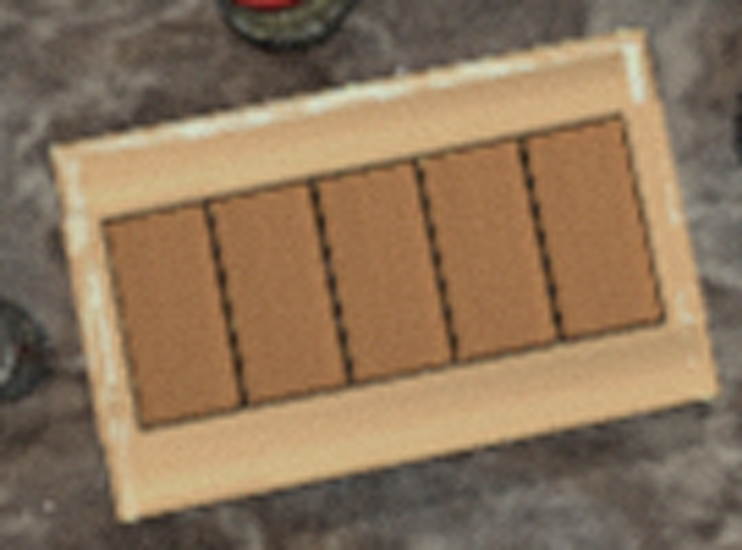

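View pics/scenec.png

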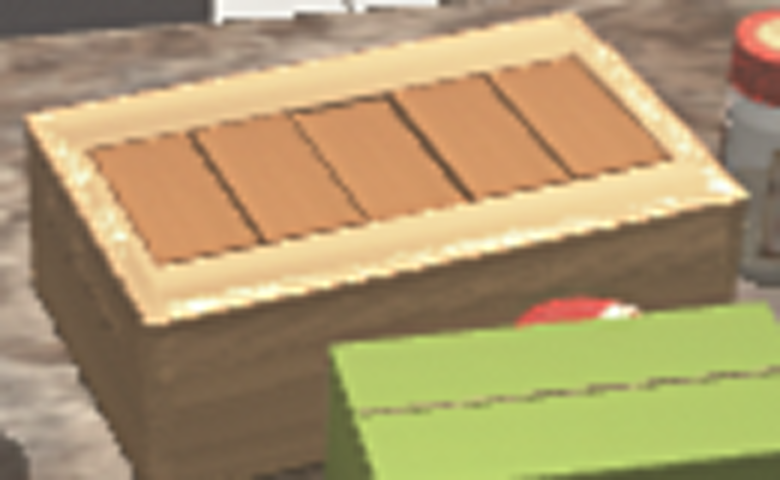

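In the scene crop the middle slat looks sunk. Its right-hand gap, around (430,145), shows a thick side wall, its left gap is thin, and its far edge has a dark line. The panel measures 83×209 mm against the stated 82×208, centred at (529,109) with yaw 10.6°. I'll go there by an arc with the fingers shut.

```bash
python3 -m handwheel '[[3.7,-3.8,0,0,0,0],[3.7,-3.8,0,0,0,0],[3.7,-3.8,0,0,0,0],[3.7,-3.8,0,0,0,0],[3.7,-3.8,0,0,0,0],[3.7,-3.8,0,0,0,0],[3.7,-3.8,0,0,0,0],[3.7,-3.8,0,0,0,0],[3.7,-3.8,0,0,0,0],[3.7,-3.8,0,0,0,0],[0,0,0,0,0,0]]' 1 20
```

```text
t: 1.48
tool_pos: [433.7, -187.0, 227.4]
ee_rot: [0.993, 0.114, -0.002, -0.002]
contact_force: [-0.6, -0.9, -0.0]
grip_width: 0.1
```

```bash
python3 -m handwheel '[[2.6,-4.4,0,0,0,0.4],[2.6,-4.4,0,0,0,0.4],[2.6,-4.4,0,0,0,0.4],[2.6,-4.4,0,0,0,0.4],[2.6,-4.4,0,0,0,0.4],[2.6,-4.4,0,0,0,0.4],[0,0,0,0,0,0],[0,0,0,0,0,0]]'; python3 - <<'E'
from h import *
from scipy.spatial.transform import Rotation as Ro
s=robot.sense();R=Ro.from_quat(s["ee_rot"]).as_matrix()
print(s["tool_pos"],R.round(3),"to go, tool cm",R.T@(np.array([529,109.5,110])-s["tool_pos"])/10,s["contact_force"])
c=optics.calibration("wrist");im=optics.camera("wrist");
cv2.imwrite("pics/wrist1.png",im[...,::-1]); print(topix(c,[[529,109.5,85]]), -c["R"].T@c["t"])
cv2.imwrite("pics/scene1.png",cv2.resize(optics.camera("scene")[130:260,230:440],None,fx=3.5,fy=3.5,interpolation=cv2.INTER_CUBIC)[...,::-1])
E
```

```text
t: 2.48
tool_pos: [533.1, 101.6, 225.0]
ee_rot: [0.996, 0.086, -0.004, -0.0]
contact_force: [0.2, -1.1, 0.4]
grip_width: 0.1
[533.09338185 101.64054612 225.0430025 ] [[ 0.985  0.172 -0.008]
 [ 0.172 -0.985 -0.   ]
 [-0.008 -0.001 -1.   ]] to go, tool cm [-0.17253089 -0.82901142 11.50726576] [ 0.23017715 -1.10703786  0.35459883]
[[308.55003198 186.4839491 ]] [608.57726164 114.64741283 367.66032902]
```

View pics/wrist1.png

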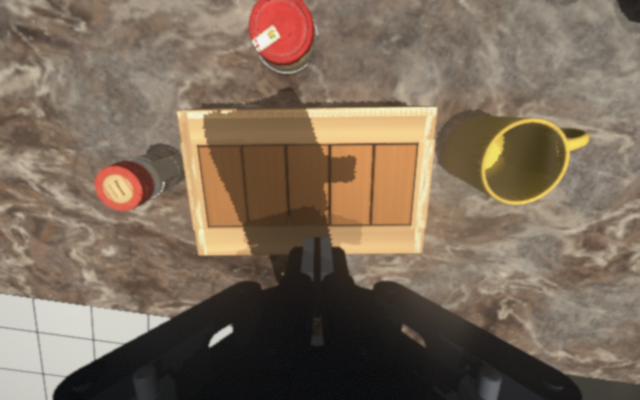

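The wrist view puts the middle slat at (309,186), against a prediction of (308.6,186.5). The shaker, mug and jar are all well clear. Descending.

```bash
python3 -m handwheel '[[-0.05,-0.2,2.5,0,0,0],[-0.05,-0.2,2.5,0,0,0],[-0.05,-0.2,2.5,0,0,0],[-0.05,-0.2,2.5,0,0,0],[0,0,1.2,0,0,0],[0,0,0,0,0,0],[0,0,0,0,0,0]]'
```

```text
t: 3.45
tool_pos: [530.1, 98.4, 112.5]
ee_rot: [0.997, 0.079, -0.002, 0.002]
contact_force: [0.2, -0.2, -0.1]
grip_width: 0.1
```

```bash
python3 -m handwheel '[[0.1,-0.8,0.7,0,0,-0.8],[0.05,-0.6,0.7,0,0,-0.8],[0,-0.2,0.2,0,0,0],[0,0,0,0,0,0],[0,0,0,0,0,0]]'
```

```text
t: 4.08
tool_pos: [529.9, 116.3, 96.9]
ee_rot: [0.996, 0.094, -0.001, 0.002]
contact_force: [-0.0, -0.2, 0.2]
grip_width: 0.4
```

```bash
python3 -m handwheel '[[0,0,0.3,0,0,0],[0,0,0.3,0,0,0],[0,0,0,0,0,0]]'
```

```text
t: 4.45
tool_pos: [530.1, 115.8, 90.7]
ee_rot: [0.996, 0.094, -0.001, 0.002]
contact_force: [-1.3, -0.6, 1.1]
grip_width: 0.2
```

```bash
python3 -m handwheel '[[0,0.35,0,0,0,0],[0,0.2,0,0,0,0],[0,0,0,0,0,0]]'
```

```text
t: 4.82
tool_pos: [531.3, 109.8, 90.8]
ee_rot: [0.996, 0.093, -0.001, 0.002]
contact_force: [-0.8, -0.1, 0.1]
grip_width: 0.2
```

```bash
python3 -m handwheel '[[0,0,0.2,0,0,0],[0,0,0.2,0,0,0],[0,0,0,0,0,0]]'
```

```text
t: 5.2
tool_pos: [531.3, 109.9, 86.5]
ee_rot: [0.996, 0.093, -0.001, 0.002]
contact_force: [0.3, -0.2, 0.5]
grip_width: 0.0
```

```bash
python3 -m handwheel '[[0,0,0.2,0,0,0],[0,0,0.1,0,0,0]]'
```

```text
t: 5.45
tool_pos: [531.3, 110.0, 83.3]
ee_rot: [0.996, 0.093, -0.0, 0.002]
contact_force: [0.9, -0.9, 0.6]
grip_width: -0.3
```

```bash
python3 -m handwheel '[[0,0,0.2,0,0,0],[0,0,0.1,0,0,0]]'
```

```text
t: 5.7
tool_pos: [531.4, 110.0, 80.5]
ee_rot: [0.996, 0.093, -0.0, 0.002]
contact_force: [-1.5, 0.5, 3.0]
grip_width: -0.2
```

The tool is at 80.5 with 3 N, below the height of the solid slats, so the middle slat is the catch. I'll press on to the stop at 77 mm.

```bash
python3 -m handwheel '[[0,0,0.2,0,0,0],[0,0,0.2,0,0,0]]'
```

```text
t: 5.95
tool_pos: [531.4, 110.0, 76.9]
ee_rot: [0.996, 0.093, -0.0, 0.002]
contact_force: [-6.9, -1.7, 23.7]
grip_width: 0.1
```

```bash
python3 -m handwheel '[[0,0,0.2,0,0,0],[0,0,0.2,0,0,0]]'
```

```text
t: 6.2
tool_pos: [531.5, 110.0, 76.9]
ee_rot: [0.996, 0.093, -0.0, 0.003]
contact_force: [-9.0, -3.0, 25.9]
grip_width: 0.0
```

The stop is reached: z is steady at 76.9 with 26 N. Withdrawing straight up.

```bash
python3 -m handwheel '[[0,0,-0.5,0,0,0],[0,0,-1,0,0,0],[0,0,-3,0,0,0],[0,0,-4,0,0,0],[0,0,-4,0,0,0],[0,0,-2,0,0,0],[0,0,0,0,0,0],[0,0,0,0,0,0]]'; python3 - <<'E'
from h import *
s=robot.sense();print(s["tool_pos"],s["contact_force"],abs(s["dq"]).max())
a=optics.camera("top")[130:280,170:410,::-1];b=optics.camera("wrist")[:,:,::-1]
cv2.imwrite("pics/end.png",np.vstack([cv2.resize(a,(480,300)),cv2.resize(b,(480,300))]))
E
```

```text
t: 7.2
tool_pos: [531.0, 110.8, 225.9]
ee_rot: [0.996, 0.093, -0.001, 0.003]
contact_force: [0.9, -0.2, -0.6]
grip_width: 0.2
[530.96091825 110.77399416 225.90259802] [ 0.9280348  -0.21069567 -0.56985141] 0.004005348320983161
```

View pics/end.png

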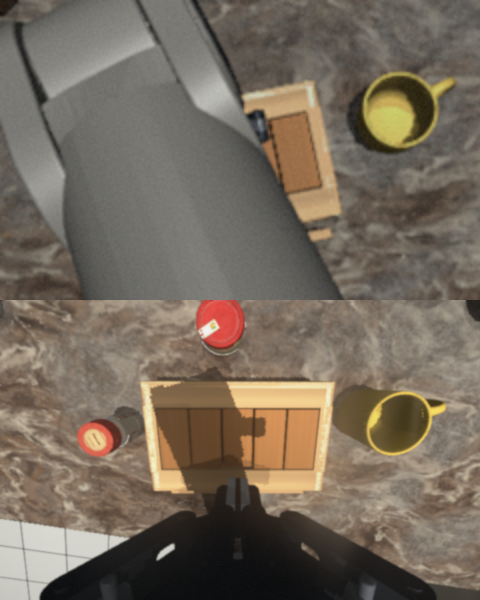

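The drawer's corner shows ahead of the box front at (320,233), roughly 20 mm out. The mug, shaker and jar stand where they were.

```bash
python3 -c "
from cell import robot
print(robot.job_done())"
```

```text
the job is handed in; nothing more can be done
None
```

I pressed the catch fully home, the drawer came ajar, and I handed the job in at about 7 s with the arm withdrawn clear.

- **Finding the catch:** the scene camera showed the middle slat (box y = 0) slightly sunk. I confirmed it by feel with the shut fingers: it gave way at about 3 N, at 80.5 mm, already below the solid slats.
- **Pressing it:** it stopped at 76.9 mm, against an expected 77 mm. The tool read about 26 N at the stop, well under the 60 N limit, and held that for more than 0.1 s.
- **Last checks:** the arm stands still about 150 mm above where it pressed, with only noise left on the force reading. The final pictures show the drawer roughly 20 mm out, judged by eye because the arm hid most of the front in the top view. The shaker, mug and jar stand upright and look unmoved, though I did not measure their positions.

No check failed or disagreed. The only correction was a 6 mm sideways overshoot above the box, which I fixed before touching it.

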